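# Hold the spring clip gaping round the menu card's edge

## Task

Pick up the larger spring clip by squeezing its two finger tabs, and bring it, gaping wide, round the free side edge of the menu card in its stand, with the edge well inside the jaws (a centimetre or more) and neither jaw touching the card, so that I can slip a voucher in beside it. Do not let the clip bite the card or shift the stand, and leave the other things where they are. Finish while still holding the clip squeezed open there: do not let go.

Things in the scene. Friction and masses are not known exactly. Their poses are not given: they have to be found in the camera images.
- clip: Larger metal spring clip lying on its side, works like a clothes peg: 92 mm long, 36 mm tall, about 70 g. Origin on the upright hinge axis, at the underside; x points from hinge to jaw tips (50 mm), the finger tabs point to -x (ends 42 mm from the hinge), z up. The frame belongs to the half on the +y side; with the clip shut, x is its line of symmetry.
- clip_grip (a point): Grasp point: midway between the finger tabs, 26 mm behind the hinge, 18 mm up; axes as the clip's. Shut, the tabs splay, 44 mm across their ends. Squeezed fully they are parallel, 22 mm across outside, 36 mm tall; the clip is then symmetrical about the line midway between the fingers, jaw tips 74 mm ahead of this point.
- clip_open (a joint): Opening angle of the clip: 0 shut, 0.5 rad squeezed fully open against a stop (jaw tips then about 25 mm apart). The spring needs about 6 N on each tab to start and 10 N to reach the stop; more grip than that just rests on the stop.
- jaw_a (a point): Tip of the jaw on the clip's +y side: inner face, half-way up the clip. 50 mm ahead of the hinge.
- jaw_b (a point): Tip of the other jaw (clip's -y side): inner face, half-way up. Coincides with the first when shut.
- card_stand: Menu card in a dark wooden stand (0.6 kg, loose). Origin at the underside, in the card's plane; z up. Base 80 mm (x) by 110 mm (y from -40 to +70 mm), 14 mm high. The upright card is 3 mm thick (x), y from its free edge at -70 mm to the post at +53 mm, z from 30 to 140 mm. Post 20 by 14 mm at y = +60 mm, 150 mm high.
- card_edge (a point): Middle of the card's free vertical side edge (the one away from the post), 85 mm above the counter; axes as the stand's: y points from the free edge into the card, x is across the card's thickness. The edge runs from 55 mm below to 55 mm above this point.
- caddy_mid (a point): Bystander: ceramic jar with wooden cap, 60 mm wide, 70 mm high; point half-way up.
- creamer_mid (a point): Bystander: small ceramic pot, 58 mm wide, 55 mm high; point half-way up.
- mug_mid (a point): Bystander: white mug, 80 mm wide plus handle, 95 mm high; point half-way up.
- tumbler_mid (a point): Bystander: glass tumbler, 72 mm wide, 85 mm high; point half-way up.
- spoon_mid (a point): Bystander: 150 mm metal spoon lying flat; point near its middle.
- small_clip_mid (a point): Bystander: the smaller metal clip, about 50 mm long and 20 mm tall, stiff; point at its middle.
Things that resemble listed ones, but are neither listed nor needed, are in the scene too. Leave any green, orange or purple look-alike of the card_stand alone.

How it is judged:
On the way:
1. the clip is picked up off the counter by the fingers (height (world z) of clip_grip above 0.045 m and contact force between the fingers and clip above 1 N), for 0.2 s.
At the end, for the whole second after the job is handed in: Fingers hold the clip still, over 45 mm up and at least 0.35 rad open; both jaw tips 8 mm or more past the free edge, one each side (3.5 to 30 mm from mid-card), within 45 mm of mid-height; clip touches card and stand with under 0.5 N; stand upright, within 20 mm of its start (all of step 1 and value of joint clip_open above 0.35 rad and contact force between clip and card_stand below 0.5 N and linear speed of clip below 0.03 m/s and y of each of jaw_a, jaw_b in the frame of card_edge above 0.008 m and z of jaw_a in the frame of card_edge between -0.045 and 0.045 m and z of jaw_b in the frame of card_edge between -0.045 and 0.045 m and ((x of jaw_a in the frame of card_edge between 0.0035 and 0.03 m and x of jaw_b in the frame of card_edge between -0.03 and -0.0035 m) or (x of jaw_b in the frame of card_edge between 0.0035 and 0.03 m and x of jaw_a in the frame of card_edge between -0.03 and -0.0035 m)) and distance of card_stand from where it was at the start of the episode below 0.02 m and angle between card_stand's own z axis and vertical below 0.1 rad); the arm keeps its last pose, push and grip.
It fails at once if the clip closes on the card (value of joint clip_open below 0.15 rad and contact force between clip and card_stand above 1 N and y of jaw_a in the frame of card_edge above 0.003 m and horizontal distance between jaw_a and card_edge below 0.05 m).
It fails at once if the card stand is shifted more than 20 mm or tipped (distance of card_stand from where it was at the start of the episode above 0.02 m or angle between card_stand's own z axis and vertical above 0.2 rad).
It fails at once if another thing on the counter is pushed more than 30 mm (distance of any of caddy_mid, creamer_mid, mug_mid, tumbler_mid, spoon_mid, small_clip_mid from where it was at the start of the episode above 0.03 m).
It also fails if it takes over 45 s, if anything falls off the work surface, if the arm or the gripper's body presses on something with over 40 N, if the wrist force passes 120 N, or if a joint passes its speed limit or range.

## Robot

A 7-joint arm with a two-finger parallel gripper is mounted at the origin on the work surface. World frame = base frame: x ahead of the robot, y to its left, z up, the work surface at z = 0. Lengths are in m, angles in rad, forces in N, time in s.
With the tool pointing down it reaches from about 0.35 to 0.9 m from the base axis. Payload 8.1 kg.
Tool frame: the origin (TCP) lies at the very end of the fingers, on their centre line; the grasp point (between the pads) lies 19 mm behind it (arm.grip_depth is the distance from the TCP to the grasp point, in m); x points along the fingers, z is the direction in which the jaws open and shut, and the axes are right-handed (so a half turn about x gives the same grasp; the last joint's range is limited). The gripper opens to 92 mm and grips with 3 to 60 N. Pads are 19 mm wide; open, the fingers measure 130 mm over their backs; the gripper's body (75 mm by 190 mm) begins 47 mm behind the grasp point.
Start: joints at [-1.413, 0.434, 0.025, 1.573, -0.012, 1.134, -0.075], TCP at [0.161, 0.604, 0.187] pointing down, gripper open.
Joint ranges: [-2.62, 2.62], [-0.44, 2.09], [-1.27, 1.32], [0.08, 2.57], [-1.32, 4.46], [0.12, 2], [-2.74, 2.74]. Speed limits (rad/s): [2.22, 2.22, 3.01, 3.01, 3.14, 3.14, 3.14].

## Interface

Orientations are given as a rotation vector (axis times angle).
In Python, from cell import status, cams, arm gives the robot as it stands. The module is installed in compiled form; this text tells all that it offers.
- The arm moves only by the tool step_arm, never from a script. Its argument "rows" is a list of rows, each a list of 7 numbers: the gripper command: -1 is fully open, 1 is shut, values between are in proportion, then the shift along the tool's x, y, z as a fraction of full scale, then the turn, a rotation vector about the tool's x, y, z as a fraction of full scale. In form: [[grip, x, y, z, rx, ry, rz], ...]. A call has 1 to 12 rows; each row is the pose to reach, as a shift and turn from the pose commanded when the call began, along the tool's axes at that moment; what a row does not reach only later rows make up. Full scale, the value 1, is 80 cm for a shift and 60 degrees for a turn. A row lasts 1/12 s, in which the tool goes at most 41.7 mm and 7.16 degrees, less where a joint would pass 70% of its speed; a pose out of reach is approached as far as the arm can. A call with a number of a shift or a turn outside -1 to 1 is refused whole. A call with a gripper value outside its range is refused whole. The fingers move at their own pace and stop on an object; "newtons" is the grip in N (left out, the last holds). Time passes only in rows, so rows that repeat a pose let the fingers close. It gives the time, the measured TCP pose, the force and the opening at its end, in the units of the state.
- status.observe(): the state, without advancing time (a new reading comes with each control period).
- cams.get_image(name): name is "side" or "top" or "wrist"; returns a dict with "pixels" (420x560x3 uint8, red, green, blue), "range_z" (420x560 float32, m along the optical axis (not along the pixel's ray), 0 where there is no reading), "camera_matrix" (3x3 intrinsics, pixels), "eye" and "attitude" of the camera in the world; the wrist camera has in their place "tool_from_camera" (4x4, takes a point from camera to tool coordinates, whose origin is the TCP and whose axes are the tool frame's). Camera axes: x right, y down, z forward; pixel columns grow to the right and rows downward; lengths in m; the calibration is good to about 2 mm. A picture is of the moment at which its call begins: read the wrist's pose just before it.
- arm.sign_off(): hands the job in, once; it reports no verdict.
The state is a dict: "clock": time; "joints": joint angles; "dq": joint speeds; "joint_efforts": joint torques, N m; "position": TCP position; "ee_rot": TCP orientation; "force": force on the tool from outside, world axes, zero at the start; "ft_torque": the same for the moment, N m; "width": opening from 0.0 (shut) to 1.0 (fully open).
Only numpy, scipy, OpenCV 4.12 (cv2) and the standard library are available. Lean on these libraries where they do the work, as an engineer would, in place of code of your own. Each camera call takes 0.05 s, during which the arm holds its last target.

## Working session

There is one attempt and no reset: what is moved stays moved. The work goes in short steps, Python scripts to look and compute and a tool call to move; the robot and the scene stay as the last step left them, time stands still between calls to the robot, and variables do not carry over. Pictures are saved under pics/ and viewed, and the job is handed in when it is done.

Besides the shell and the picture viewer there is one more tool, called after "Request:" as name([rows], argument=value, ...), one row to a line, values as JSON. step_arm: Moves the arm, as the interface text tells. Its arguments: {"type":"object","properties":{"rows":{"type":"array","items":{"type":"array","items":{"type":"number"}}},"newtons":{"type":"number"}},"required":["rows"]}

```bash
mkdir -p pics; cat > h.py <<'E'
import numpy as np, cv2
from scipy.spatial.transform import Rotation as R
from cell import status, cams, arm
def cam(name):
    s=status.observe(); d=cams.get_image(name)
    if 'tool_from_camera' in d:
        T=np.eye(4); T[:3,:3]=R.from_rotvec(s['ee_rot']).as_matrix(); T[:3,3]=s['position']
        T=T@np.array(d['tool_from_camera'])
    else:
        T=np.eye(4); a=np.array(d['attitude']); T[:3,:3]=a if a.shape==(3,3) else R.from_rotvec(a).as_matrix(); T[:3,3]=d['eye']
    d['T']=T; return d
def save(d,f): cv2.imwrite('pics/'+f,d['pixels'][:,:,::-1])
def world(d):
    K=d['camera_matrix']; z=d['range_z']; v,u=np.mgrid[:420,:560]
    P=np.stack([(u-K[0,2])/K[0,0]*z,(v-K[1,2])/K[1,1]*z,z],-1)
    return P@d['T'][:3,:3].T+d['T'][:3,3]
def ray(d,u,v,h):
    K=d['camera_matrix']; r=d['T'][:3,:3]@np.array([(u-K[0,2])/K[0,0],(v-K[1,2])/K[1,1],1]); o=d['T'][:3,3]
    return o+r*(h-o[2])/r[2]
E
python3 - <<'E'
from h import *
s=status.observe(); print(s); print(arm.grip_depth)
for n in ['side','top','wrist']:
    d=cam(n); save(d,n+'0.png'); np.savez(n+'0.npz',**{k:np.array(v) for k,v in d.items()}); print(n,d['T'].round(3).tolist(), d.get('attitude'))
E
```

```text
{'clock': 0.0, 'joints': array([-1.41260223,  0.43520582,  0.02495823,  1.57409698, -0.01161436,
        1.13400437, -0.07510094]), 'dq': array([ 0.00085075, -0.00112288,  0.00058906, -0.00168671, -0.0001249 ,
        0.00088032, -0.00203388]), 'joint_efforts': array([ 1.67068833e-04, -6.67840648e+01,  9.85529758e-01, -3.14462328e+01,
       -6.03647414e-02,  4.28005157e-02,  1.84275282e-04]), 'position': array([0.1610536 , 0.60329609, 0.18665555]), 'ee_rot': array([-1.01596557,  1.32257365,  1.01421472]), 'force': array([ 0.01423207,  0.09982424, -0.63114644]), 'ft_torque': array([ 0.00230088, -0.05749368, -0.0299047 ]), 'width': 1.001228869976678}
0.0188
side [[0.91, -0.32, 0.265, 0.241], [-0.415, -0.666, 0.62, -0.6], [-0.022, -0.674, -0.738, 0.884], [0.0, 0.0, 0.0, 1.0]] [-2.35141072  0.52132137 -0.17289578]
top [[-0.148, -0.967, 0.208, 0.332], [-0.989, 0.144, -0.033, 0.084], [0.002, -0.21, -0.978, 1.032], [0.0, 0.0, 0.0, 1.0]] [-1.95474769  2.26883638 -0.24277892]
wrist [[0.256, 0.92, 0.296, 0.081], [0.967, -0.243, -0.079, 0.625], [-0.001, 0.306, -0.952, 0.384], [0.0, 0.0, 0.0, 1.0]] None
```

View pics/side0.png

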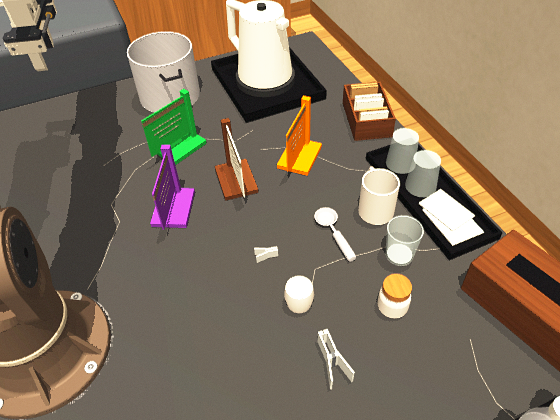

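View pics/top0.png

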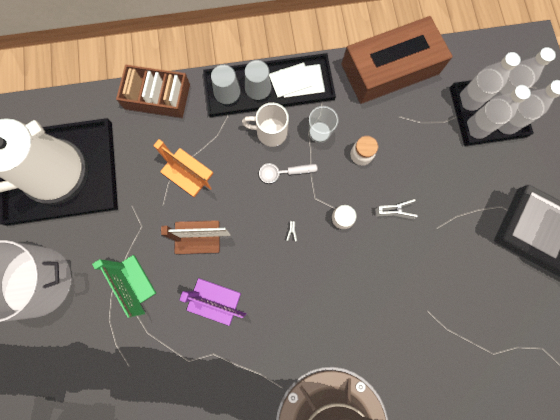

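View pics/wrist0.png

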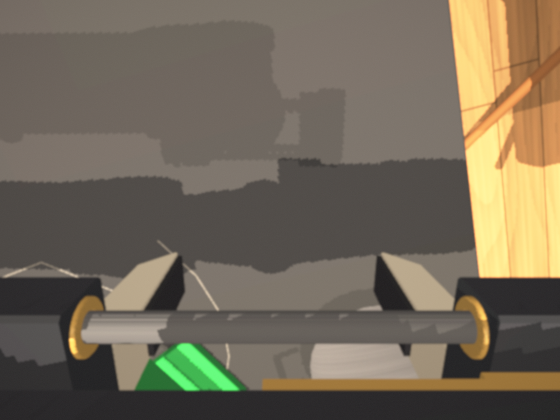

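Two clips: top (397,210) / side (335,358), and top (291,231) / side (265,254). The first is clearly about twice as long, so it should be the larger one. The stand is the brown one with the cream card at top (197,236). The purple, green and orange ones are look-alikes. I'll confirm with crops and measure.

```bash
python3 - <<'E'
from h import *
L={n:dict(np.load(n+'0.npz')) for n in ['side','top']}
t=L['top']['pixels'][:,:,::-1]; s=L['side']['pixels'][:,:,::-1]
a=cv2.resize(t[190:240,360:430],None,fx=5.7,fy=5.7,interpolation=cv2.INTER_CUBIC)[:285,:399]
b=cv2.resize(t[205:255,155:245],(399,285),interpolation=cv2.INTER_CUBIC)
c=cv2.resize(s[320:395,290:390],(399,285),interpolation=cv2.INTER_CUBIC)
e=cv2.resize(s[110:205,190:290],(399,285),interpolation=cv2.INTER_CUBIC)
cv2.imwrite('pics/crop.png',np.vstack([np.hstack([a,b]),np.hstack([c,e])]))
for n,(u0,v0,u1,v1) in dict(clip=(370,195,425,222),small=(280,218,300,245)).items():
  pass
for n in L:
  W=world(L[n]); np.save('W'+n,W)
  P=W.reshape(-1,3); 
  # height clusters
  m=((W[...,2]>0.012)&(W[...,2]<0.3)&(abs(W[...,1])<0.6)&(W[...,0]>0.3)&(W[...,0]<0.95)).astype(np.uint8)
  k,lab,st,ce=cv2.connectedComponentsWithStats(m)
  for i in range(1,k):
    if st[i,4]>15:
      p=W[lab==i]; print(n,st[i],ce[i].round(0),p.min(0).round(3),p.max(0).round(3),np.median(p,0).round(3))
E
```

```text
side [ 237    4   58   92 4171] [265.  52.] [0.613 0.51  0.012] [0.785 0.6   0.237] [0.681 0.544 0.126]
side [ 141   54   64  171 5381] [171. 127.] [0.3   0.164 0.012] [0.49  0.6   0.152] [0.382 0.427 0.082]
side [ 226   63  101  109 2264] [292. 122.] [0.577 0.199 0.012] [0.82  0.6   0.152] [0.655 0.287 0.029]
side [ 343   82  159  175 7372] [396. 161.] [ 0.686 -0.152  0.012] [0.944 0.413 0.096] [0.837 0.065 0.053]
side [ 215  118   43   79 1244] [233. 164.] [0.433 0.169 0.012] [0.522 0.314 0.153] [0.474 0.255 0.038]
side [425 191  44  38 455] [446. 210.] [ 0.822 -0.091  0.012] [0.902 0.011 0.017] [ 0.859 -0.044  0.013]
side [ 386  216   38   47 1401] [403. 238.] [ 0.673 -0.131  0.012] [ 0.746 -0.056  0.086] [ 0.71  -0.093  0.056]
side [333 231  23  29 244] [344. 245.] [ 0.601 -0.069  0.012] [0.62  0.006 0.021] [ 0.61  -0.035  0.016]
side [ 462  230   98  137 7643] [520. 290.] [ 0.769 -0.424  0.012] [ 0.918 -0.188  0.094] [ 0.813 -0.291  0.087]
side [254 247  24  13 139] [266. 251.] [0.432 0.01  0.012] [0.479 0.037 0.023] [0.455 0.018 0.017]
side [ 378  274   34   42 1123] [395. 295.
[... 1590 characters left out ...]
0] [395. 210.] [ 0.447 -0.291  0.012] [ 0.489 -0.196  0.041] [ 0.471 -0.242  0.033]
top [332 206  24  23 444] [343. 217.] [ 0.445 -0.134  0.022] [ 0.497 -0.08   0.06 ] [ 0.47  -0.105  0.054]
top [ 161  221   69   33 1393] [194. 236.] [0.435 0.173 0.012] [0.525 0.315 0.154] [0.475 0.256 0.016]
top [286 222  10  19  66] [291. 231.] [0.436 0.014 0.012] [0.482 0.038 0.023] [0.46  0.02  0.019]
top [  24  249   45   57 1734] [ 48. 278.] [0.37  0.54  0.012] [0.49  0.6   0.153] [0.425 0.581 0.104]
top [  92  256   63   62 1739] [125. 284.] [0.315 0.373 0.012] [0.457 0.458 0.153] [0.39  0.42  0.064]
top [ 179  279   61   34 1044] [208. 298.] [0.3   0.17  0.012] [0.378 0.3   0.152] [0.329 0.243 0.015]
```

View pics/crop.png

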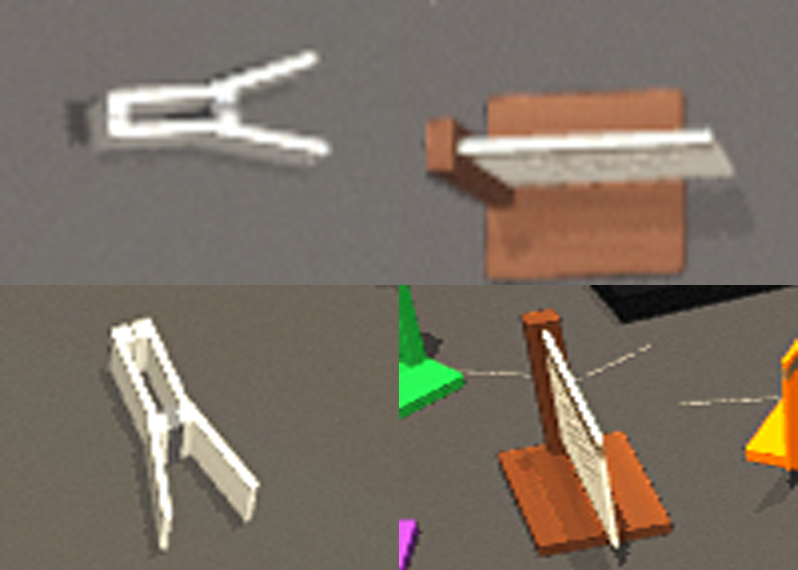

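Crops: the clip lies with jaws to the left (world +y) and tabs splayed to the right (-y). The card's free edge also faces -y, so the clip can simply be carried over. Measuring poses from both views.

```bash
python3 - <<'E'
from h import *
s=status.observe(); print(R.from_rotvec(s['ee_rot']).as_matrix().round(3).tolist())
for n in ['top','side']:
  W=np.load('W'+n+'.npy'); d=np.load(n+'0.npz'); px=d['pixels'].astype(int)
  box=lambda a,b,c,e,z0,z1:(W[...,0]>a)&(W[...,0]<b)&(W[...,1]>c)&(W[...,1]<e)&(W[...,2]>z0)&(W[...,2]<z1)
  m=box(.43,.5,-.31,-.18,.027,.06)
  p=W[m]
  print(n,'clip top z',np.percentile(p[:,2],[10,50,90]).round(4),len(p))
  for y0 in np.arange(-.295,-.19,.008):
    q=p[(p[:,1]>=y0)&(p[:,1]<y0+.008)]
    if len(q): print(round(y0,3),len(q),(q[:,0].min().round(4),q[:,0].max().round(4)))
  # card: cream pixels z 30..145
  m=box(.43,.53,.16,.33,.03,.16); red=(px[...,0]-px[...,2]>50)
  c=W[m&~red]; print('card',len(c),c.min(0).round(4),c.max(0).round(4))
  for y0 in np.arange(.17,.32,.02):
    q=c[(c[:,1]>=y0)&(c[:,1]<y0+.02)]
    if len(q):print(round(y0,3),len(q),np.median(q[:,0]).round(4),q[:,0].min().round(4),q[:,0].max().round(4))
  b=W[box(.40,.55,.16,.36,.011,.017)&red]; print('base',b.min(0).round(4),b.max(0).round(4))
  cv=cv2.minAreaRect(b[:,:2].astype(np.float32)*1000); print(cv)
  po=W[box(.40,.55,.16,.36,.143,.16)]; print('posttop',po.mean(0).round(4),len(po))
E
```

```text
[[-0.0, -0.966, 0.258], [-0.001, 0.258, 0.966], [-1.0, -0.0, -0.001]]
top clip top z [0.0296 0.0349 0.0373] 204
-0.295 3 (np.float64(0.4865), np.float64(0.4892))
-0.287 12 (np.float64(0.448), np.float64(0.4889))
-0.279 16 (np.float64(0.4491), np.float64(0.4876))
-0.271 13 (np.float64(0.4533), np.float64(0.4862))
-0.263 15 (np.float64(0.4554), np.float64(0.4852))
-0.255 24 (np.float64(0.4578), np.float64(0.4837))
-0.247 28 (np.float64(0.4613), np.float64(0.4824))
-0.239 13 (np.float64(0.4635), np.float64(0.4816))
-0.231 13 (np.float64(0.4645), np.float64(0.4834))
-0.223 12 (np.float64(0.4653), np.float64(0.4841))
-0.215 17 (np.float64(0.4659), np.float64(0.4852))
-0.207 26 (np.float64(0.4669), np.float64(0.486))
-0.199 12 (np.float64(0.4676), np.float64(0.4844))
card 499 [0.4687 0.1727 0.0307] [0.4951 0.3082 0.1491]
0.17 61 0.4701 0.4687 0.4722
0.19 62 0.4721 0.4705 0.475
0.21 70 0.4745 0.4728 0.4778
0.23 68 0.4769 0.4752 0.4794
0.25 62 0.4792 0.4774 0.482
0.27 68 0.4815 0.48 0.4849
0.29 108 0.4786 0.4745 0.4951
base [0.4351 0.1986 0.011 ] [0.5254 0.3134 0.017 ]
((480.308837890625, 25
[... 552 characters left out ...]
01))
-0.231 25 (np.float64(0.4619), np.float64(0.4819))
-0.223 27 (np.float64(0.4626), np.float64(0.4818))
-0.215 25 (np.float64(0.4631), np.float64(0.483))
-0.207 52 (np.float64(0.4639), np.float64(0.4836))
-0.199 5 (np.float64(0.4661), np.float64(0.4782))
card 176 [0.4658 0.169  0.0317] [0.4935 0.3089 0.1464]
0.17 43 0.4683 0.4664 0.4708
0.19 21 0.4705 0.4685 0.4737
0.21 18 0.4729 0.4711 0.4755
0.23 22 0.4754 0.4738 0.4781
0.25 22 0.4773 0.4754 0.4803
0.27 13 0.4803 0.4783 0.4824
0.29 34 0.4741 0.4727 0.4935
base [0.4324 0.1967 0.011 ] [0.5235 0.3141 0.017 ]
((477.4842834472656, 255.3475341796875), (112.0272445678711, 79.59873962402344), 82.83170318603516)
posttop [0.4826 0.2983 0.1478] 52
```

Clip: grip point ≈ (0.468, -0.272), pointing (0.095, 0.995). Its top is at 35–37 mm and its length about 95 mm, which fits the 36/92 mm given. Card edge ≈ (0.4695, 0.171), card direction (0.115, 0.993). The base measures 108–112 × 79 mm, so this is the right stand, and the two views agree within 3 mm. Now moving towards the clip.

Request:
step_arm([
  [-1, -0.116, 0, 0, 0, 0, 0],
  [-1, -0.116, 0, 0, 0, 0, 0],
  [-1, -0.116, 0, 0, 0.1, 0, 0],
  [-1, -0.116, -0.495, -0.454, 0.75, 0, 0],
  [-1, -0.116, -0.495, -0.454, 0.75, 0, 0],
  [-1, -0.116, -0.495, -0.454, 0.75, 0, 0],
  [-1, -0.116, -0.495, -0.454, 0.75, 0, 0],
  [-1, -0.116, -0.495, -0.454, 0.75, 0, 0],
  [-1, -0.116, -0.495, -0.454, 0.75, 0, 0],
  [-1, -0.116, -0.495, -0.454, 0.75, 0, 0],
  [-1, -0.116, -0.495, -0.454, 0.75, 0, 0],
  [-1, -0.116, -0.495, -0.454, 0.75, 0, 0],
])

```text
clock: 1.15
position: [0.3633, 0.2857, 0.2802]
ee_rot: [-0.411, 1.531, 0.412]
force: [0.8, 0.2, -0.3]
width: 0.999
```

```bash
cat >> h.py <<'E'
def go(p,c):
    """tool-frame fractions to reach TCP p with tool x down, tool y = c (horizontal)"""
    s=status.observe(); M=R.from_rotvec(s['ee_rot']).as_matrix()
    y=np.array([c[0],c[1],0.])/np.hypot(*c[:2]); x=np.array([0,0,-1.]); T=np.stack([x,y,np.cross(x,y)],1)
    sh=M.T@(np.array(p)-s['position'])/0.8; rv=R.from_matrix(M.T@T).as_rotvec()/np.radians(60)
    print('t',s['clock'],'pos',s['position'].round(4),'w',round(s['width'],3),'shift',sh.round(4),'turn',rv.round(4),'F',s['force'].round(1))
E
python3 -c "
from h import *
go([.45,-.2,.25],[.095,.995]); go([.4685,-.2725,.2],[.095,.995])"
```

```text
t 1.15 pos [0.3633 0.2857 0.2802] w 0.999 shift [ 0.0376 -0.5797 -0.2104] turn [ 5.92e-01 -1.00e-04 -3.00e-04] F [ 0.8  0.2 -0.3]
t 1.15 pos [0.3633 0.2857 0.2802] w 0.999 shift [ 0.1    -0.6698 -0.2358] turn [ 5.92e-01 -1.00e-04 -3.00e-04] F [ 0.8  0.2 -0.3]
```

Request:
step_arm([
  [-1, 0.1, -0.6, -0.1, 0.592, 0, 0],
  [-1, 0.1, -0.6, -0.12, 0.592, 0, 0],
  [-1, 0.1, -0.67, -0.236, 0.592, 0, 0],
  [-1, 0.1, -0.67, -0.236, 0.592, 0, 0],
  [-1, 0.1, -0.67, -0.236, 0.592, 0, 0],
  [-1, 0.1, -0.67, -0.236, 0.592, 0, 0],
  [-1, 0.1, -0.67, -0.236, 0.592, 0, 0],
  [-1, 0.1, -0.67, -0.236, 0.592, 0, 0],
  [-1, 0.1, -0.67, -0.236, 0.592, 0, 0],
  [-1, 0.1, -0.67, -0.236, 0.592, 0, 0],
  [-1, 0.1, -0.67, -0.236, 0.592, 0, 0],
  [-1, 0.1, -0.67, -0.236, 0.592, 0, 0],
])

```text
clock: 2.15
position: [0.456, -0.1991, 0.2102]
ee_rot: [0.074, 1.569, -0.074]
force: [1.4, 1.3, -0.4]
width: 1.0
```

```bash
python3 -c "
from h import *
go([.4685,-.2725,.2],[.095,.995])"
```

```text
t 2.15 pos [ 0.456  -0.1991  0.2102] w 1.0 shift [ 0.0127 -0.0898  0.0242] turn [ 0.0007  0.0006 -0.0003] F [ 1.4  1.3 -0.4]
```

Request:
step_arm([
  [-1, 0.013, -0.09, 0.024, 0, 0, 0],
  [-1, 0.013, -0.09, 0.024, 0, 0, 0],
  [-1, 0.013, -0.09, 0.024, 0, 0, 0],
  [-1, 0.013, -0.09, 0.024, 0, 0, 0],
])

```text
clock: 2.48
position: [0.4672, -0.2733, 0.1993]
ee_rot: [0.078, 1.571, -0.079]
force: [-1.2, 0.8, 0.2]
width: 0.996
```

```bash
python3 - <<'E'
from h import *
d=cam('wrist'); save(d,'w1.png'); W=world(d); np.save('Ww1',W)
m=(W[...,2]>.027)&(W[...,2]<.06)&(abs(W[...,0]-.468)<.04)&(abs(W[...,1]+.245)<.065)
p=W[m]; print(len(p),np.percentile(p[:,2],[10,50,90]).round(4))
for y0 in np.arange(-.305,-.18,.008):
    q=p[(p[:,1]>=y0)&(p[:,1]<y0+.008)]
    if len(q): print(round(y0,3),len(q),q[:,0].min().round(4),q[:,0].max().round(4),((q[:,0].min()+q[:,0].max())/2).round(4))
print(p.min(0),p.max(0))
go([.4685,-.2725,.003],[.095,.995])
E
```

```text
1051 [0.0348 0.0359 0.0369]
-0.297 8 0.4866 0.4888 0.4877
-0.289 60 0.4467 0.489 0.4679
-0.281 68 0.4486 0.4877 0.4681
-0.273 63 0.4517 0.4864 0.4691
-0.265 66 0.4546 0.4852 0.4699
-0.257 129 0.4574 0.4837 0.4705
-0.249 163 0.4603 0.4824 0.4714
-0.241 74 0.4632 0.4825 0.4729
-0.233 75 0.464 0.4832 0.4736
-0.225 77 0.4648 0.484 0.4744
-0.217 78 0.4657 0.4846 0.4751
-0.209 130 0.4665 0.4854 0.4759
-0.201 60 0.4673 0.4855 0.4764
[ 0.44673744 -0.29132511  0.02725125] [ 0.48902098 -0.19796295  0.03866702]
t 2.5333 pos [ 0.4677 -0.2713  0.1995] w 1.002 shift [ 0.2456 -0.0014  0.0015] turn [-0.0021 -0.0013 -0.0001] F [0.2 1.1 0.2]
```

View pics/w1.png

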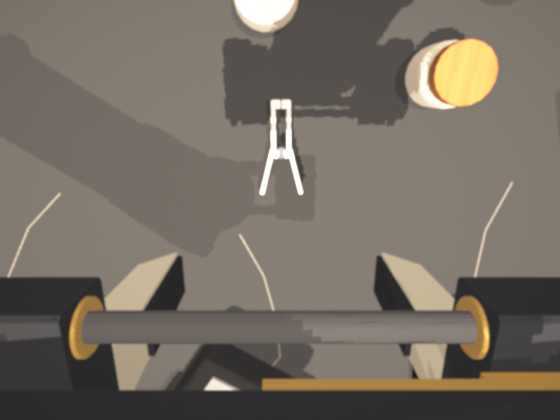

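The wrist view shows the clip at (282,145), tabs at (263,192) and (300,192), centred between the fingers. Its top is at 36 mm and the grip x is 0.469, which agrees with the other views. Descending.

Request:
step_arm([
  [-1, 0.05, 0, 0.0015, 0, 0, 0],
  [-1, 0.1, 0, 0.0015, 0, 0, 0],
  [-1, 0.15, 0, 0.0015, 0, 0, 0],
  [-1, 0.19, 0, 0.0015, 0, 0, 0],
  [-1, 0.22, 0, 0.0015, 0, 0, 0],
  [-1, 0.235, 0, 0.0015, 0, 0, 0],
  [-1, 0.243, 0, 0.0015, 0, 0, 0],
  [-1, 0.243, 0, 0.0015, 0, 0, 0],
  [-1, 0.243, 0, 0.0015, 0, 0, 0],
])

```text
clock: 3.28
position: [0.4704, -0.2709, 0.0067]
ee_rot: [0.074, 1.568, -0.075]
force: [0.2, 0.1, -0.4]
width: 0.999
```

```bash
python3 - <<'E'
from h import *
go([.469,-.2725,.004],[.095,.995])
d=cam('wrist'); save(d,'w2.png')
E
```

```text
t 3.2833 pos [ 0.4704 -0.2709  0.0067] w 0.999 shift [ 0.0034 -0.0021 -0.0015] turn [0.0005 0.0014 0.0002] F [ 0.2  0.1 -0.4]
```

View pics/w2.png

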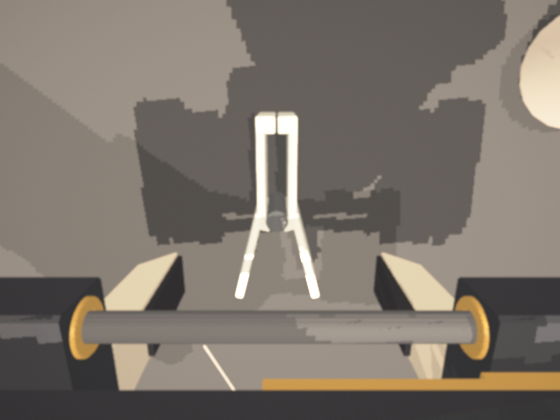

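The tabs, at rows 225–297, lie centrally between the finger pads. Closing.

Request:
step_arm([
  [-1, 0.002, -0.002, -0.001, 0, 0, 0],
  [-1, 0.002, -0.002, -0.001, 0, 0, 0],
  [1, 0.002, -0.002, -0.001, 0, 0, 0],
  [1, 0.002, -0.002, -0.001, 0, 0, 0],
  [1, 0.002, -0.002, -0.001, 0, 0, 0],
  [1, 0.002, -0.002, -0.001, 0, 0, 0],
  [1, 0.002, -0.002, -0.001, 0, 0, 0],
  [1, 0.002, -0.002, -0.001, 0, 0, 0],
  [1, 0.002, -0.002, -0.001, 0, 0, 0],
  [1, 0.002, -0.002, -0.001, 0, 0, 0],
  [1, 0.002, -0.002, -0.001, 0, 0, 0],
  [1, 0.002, -0.002, -0.001, 0, 0, 0],
], newtons=25)

```text
clock: 4.33
position: [0.4685, -0.2725, 0.0039]
ee_rot: [0.075, 1.57, -0.075]
force: [0.1, -0.1, 0.3]
width: 0.323
```

```bash
python3 - <<'E'
from h import *
go([.469,-.2725,.004],[.095,.995])
d=cam('wrist'); save(d,'w3.png')
E
```

```text
t 4.3333 pos [ 0.4685 -0.2725  0.0039] w 0.323 shift [-0.0001  0.      0.0006] turn [-0.0002 -0.     -0.0001] F [ 0.1 -0.1  0.3]
```

View pics/w3.png

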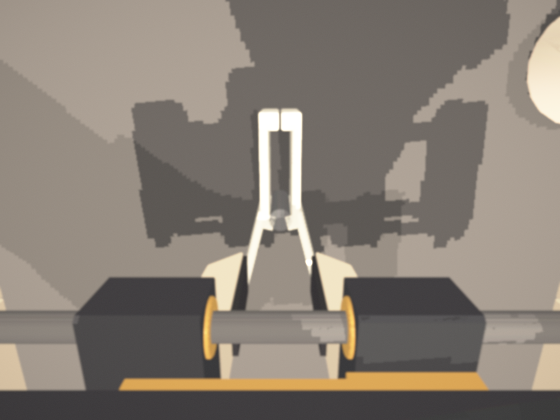

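Still 30 mm apart; the jaws at (280,115) are just parting. Giving it more time.

Request:
step_arm([
  [1, 0, 0, 0, 0, 0, 0],
  [1, 0, 0, 0, 0, 0, 0],
  [1, 0, 0, 0, 0, 0, 0],
  [1, 0, 0, 0, 0, 0, 0],
  [1, 0, 0, 0, 0, 0, 0],
  [1, 0, 0, 0, 0, 0, 0],
])

```text
clock: 4.88
position: [0.4685, -0.2725, 0.004]
ee_rot: [0.075, 1.569, -0.075]
force: [0.4, -0.1, 0.3]
width: 0.004
```

```bash
python3 - <<'E'
from h import *
go([.469,-.2725,.004],[.095,.995])
d=cam('wrist'); save(d,'w4.png')
E
```

```text
t 4.8833 pos [ 0.4685 -0.2725  0.004 ] w 0.004 shift [-0.      0.0001  0.0006] turn [-0.0003  0.     -0.    ] F [ 0.4 -0.1  0.3]
```

View pics/w4.png

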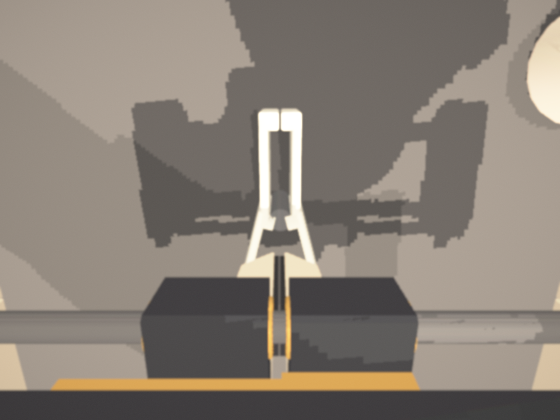

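The fingers shut to zero and the clip stayed closed, so they missed the tabs or slid past them. Checking where the fingers and clip are.

```bash
python3 - <<'E'
from h import *
d=cam('wrist'); K=d['camera_matrix']; T=np.array(d['tool_from_camera']); 
for p in ([0,0,0],[-.019,0,0],[-.019,0.0095,0],[-.066,0,0]):
    c=np.linalg.inv(T)@np.array(p+[1.]); print(p,(K@c[:3]/c[2])[:2].round(0),c[2].round(3))
W=world(d); 
m=(W[...,2]>.027)&(W[...,2]<.045)&(abs(W[...,0]-.468)<.04)&(abs(W[...,1]+.245)<.065)
p=W[m]; print(p.min(0).round(4),p.max(0).round(4))
for r in range(225,290,8): print(r,W[r,280].round(3),W[r,260].round(3),W[r,305].round(3))
s=cam('side'); save(s,'s1.png'); t=cam('top'); save(t,'t1.png')
a=cv2.resize(s['pixels'][290:400,260:420,::-1],(640,440),interpolation=cv2.INTER_CUBIC); cv2.imwrite('pics/s1c.png',a)
E
```

```text
[0, 0, 0] [278. 242.] 0.213
[-0.019, 0, 0] [278. 256.] 0.195
[-0.019, 0.0095, 0] [278. 239.] 0.192
[-0.066, 0, 0] [278. 305.] 0.15
[ 0.4516 -0.2732  0.0271] [ 0.487  -0.1973  0.0449]
225 [ 0.472 -0.25   0.036] [ 0.462 -0.249  0.036] [ 0.484 -0.256  0.023]
233 [ 0.47  -0.269 -0.   ] [ 0.462 -0.254  0.036] [ 0.483 -0.256  0.036]
241 [ 0.47  -0.274 -0.001] [ 0.458 -0.272  0.   ] [ 0.483 -0.259  0.037]
249 [ 0.469 -0.279 -0.   ] [ 0.457 -0.278  0.   ] [ 0.483 -0.264  0.036]
257 [ 0.471 -0.263  0.044] [ 0.457 -0.283  0.001] [ 0.483 -0.269  0.036]
265 [ 0.47  -0.263  0.053] [ 0.462 -0.261  0.056] [ 0.482 -0.263  0.056]
273 [ 0.47  -0.263  0.061] [ 0.462 -0.261  0.064] [ 0.481 -0.263  0.063]
281 [ 0.47  -0.263  0.067] [ 0.468 -0.236  0.116] [ 0.479 -0.237  0.116]
289 [ 0.47  -0.263  0.073] [ 0.468 -0.236  0.12 ] [ 0.479 -0.237  0.12 ]
```

View pics/s1c.png

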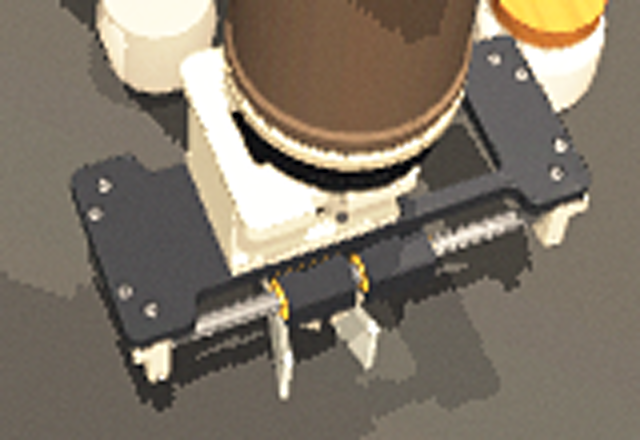

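```bash
python3 - <<'E'
from h import *
d=dict(np.load('wrist0.npz')); K=d['camera_matrix']; T=d['tool_from_camera']; z=d['range_z']
v,u=np.mgrid[:420,:560]; P=np.stack([(u-K[0,2])/K[0,0]*z,(v-K[1,2])/K[1,1]*z,z,np.ones_like(z)],-1)@T.T
for (r,c) in [(256,176),(260,170),(270,160),(280,140),(300,130),(256,382),(260,390),(275,178),(300,178),(330,278),(345,160),(350,125)]: print(r,c,P[r,c,:3].round(4))
d=cam('wrist');
z=d['range_z'];P2=np.stack([(u-K[0,2])/K[0,0]*z,(v-K[1,2])/K[1,1]*z,z,np.ones_like(z)],-1)@T.T
for c in range(240,325,8):
  for r in (255,258,262,266,270,275): print(r,c,P2[r,c,:3].round(3),end=' ')
  print()
print(T.round(4).tolist(), status.observe()['width'])
E
```

```text
256 176 [-0.0415  0.0097 -0.0475]
260 170 [-0.0476  0.0106 -0.0485]
270 160 [-0.0575  0.0107 -0.0499]
280 140 [-0.0661  0.0107 -0.0553]
300 130 [-0.0798  0.01   -0.054 ]
256 382 [-0.0415  0.01    0.0486]
260 390 [-0.0471  0.0106  0.0507]
275 178 [-0.0485  0.0036 -0.0452]
300 178 [-0.0517 -0.0074 -0.0453]
330 278 [-0.1221  0.028   0.0002]
345 160 [ 0.1872 -0.2198 -0.1477]
350 125 [-0.1015  0.0055 -0.0478]
255 240 [ 0.004 -0.011 -0.023] 258 240 [ 0.004 -0.013 -0.023] 262 240 [ 0.003 -0.015 -0.023] 266 240 [ 0.004 -0.018 -0.023] 270 240 [-0.057  0.01  -0.016] 275 240 [-0.061  0.01  -0.016] 
255 248 [-0.032  0.006 -0.015] 258 248 [-0.032  0.004 -0.015] 262 248 [-0.049  0.011 -0.013] 266 248 [-0.053  0.011 -0.013] 270 248 [-0.057  0.011 -0.013] 275 248 [-0.061  0.01  -0.012] 
255 256 [ 0.005 -0.011 -0.013] 258 256 [ 0.004 -0.013 -0.013] 262 256 [-0.049  0.011 -0.01 ] 266 256 [-0.053  0.01  -0.009] 270 256 [-0.056  0.01  -0.009] 275 256 [-0.062  0.011 -0.009] 
255 264 [ 0.004 -0.011 -0.008] 258 264 [-0.044  0.01  -0.006] 262 264 [-0.049  0.01  -0.006] 266 264 [-0.053  0.01  -0.006] 270 264
[... 811 characters left out ...]
 [-0.031  0.006  0.013] 258 304 [ 0.005 -0.013  0.016] 262 304 [-0.049  0.01   0.012] 266 304 [-0.052  0.01   0.012] 270 304 [-0.058  0.011  0.011] 275 304 [-0.063  0.011  0.011] 
255 312 [-0.031  0.006  0.017] 258 312 [-0.032  0.004  0.017] 262 312 [-0.031  0.002  0.017] 266 312 [-0.054  0.011  0.015] 270 312 [-0.057  0.011  0.015] 275 312 [-0.062  0.011  0.014] 
255 320 [ 0.004 -0.011  0.025] 258 320 [ 0.004 -0.013  0.025] 262 320 [ 0.003 -0.015  0.025] 266 320 [ 0.005 -0.018  0.026] 270 320 [ 0.004 -0.021  0.026] 275 320 [-0.061  0.01   0.018] 
[[-0.0006, -0.3059, 0.952, -0.1973], [0.0024, -0.952, -0.3059, 0.0828], [1.0, 0.0021, 0.0013, 0.0002], [0.0, 0.0, 0.0, 1.0]] 0.0020955188970602752
```

View pics/s1.png

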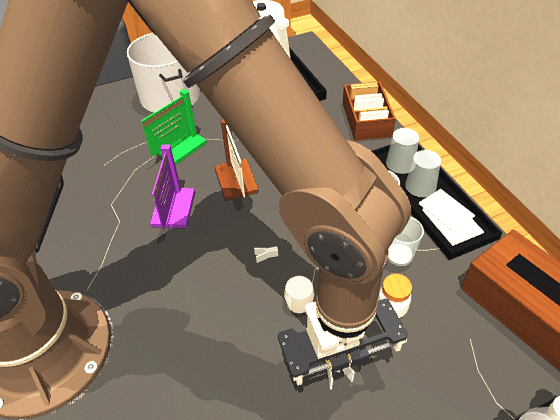

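View pics/t1.png

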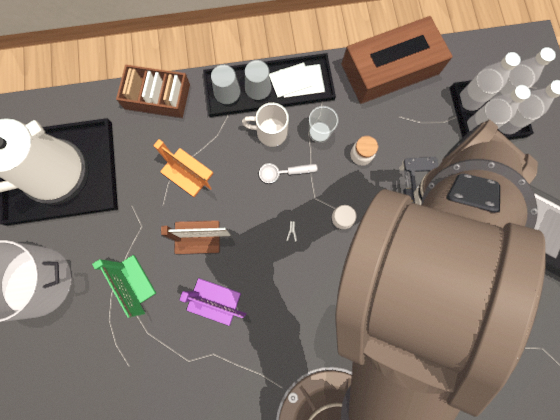

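The wrist depth shows the finger ends 41 mm short of the reported TCP: tool x ≈ -0.041 in both the open and shut views, with the counter reading z=0. So the fingers closed above the tabs without touching anything. From here I plan with the real fingertip at -0.040 and the grasp point at about -0.060. Opening, then descending about 36 mm while watching the force.

Request:
step_arm([
  [-1, 0, 0, 0, 0, 0, 0],
  [-1, 0, 0, 0, 0, 0, 0],
  [-1, 0, 0, 0, 0, 0, 0],
  [-1, 0, 0, 0, 0, 0, 0],
  [-1, 0, 0, 0, 0, 0, 0],
  [-1, 0, 0, 0, 0, 0, 0],
  [-1, 0, 0, 0, 0, 0, 0],
  [-1, 0, 0, 0, 0, 0, 0],
  [-1, 0, 0, 0, 0, 0, 0],
  [-1, 0, 0, 0, 0, 0, 0],
  [-1, 0, 0, 0, 0, 0, 0],
  [-1, 0, 0, 0, 0, 0, 0],
])

```text
clock: 6.13
position: [0.4685, -0.2725, 0.004]
ee_rot: [0.075, 1.57, -0.075]
force: [-0.1, 0.0, -0.7]
width: 0.83
```

Request:
step_arm([
  [-1, 0, 0, 0, 0, 0, 0],
  [-1, 0, 0, 0, 0, 0, 0],
  [-1, 0, 0, 0, 0, 0, 0],
  [-1, 0, 0, 0, 0, 0, 0],
  [-1, 0.01, 0, 0, 0, 0, 0],
  [-1, 0.02, 0, 0, 0, 0, 0],
  [-1, 0.03, 0, 0, 0, 0, 0],
  [-1, 0.035, 0, 0, 0, 0, 0],
  [-1, 0.04, 0, 0, 0, 0, 0],
  [-1, 0.04, 0, 0, 0, 0, 0],
  [-1, 0.04, 0, 0, 0, 0, 0],
])

```text
clock: 7.05
position: [0.4683, -0.2725, -0.0283]
ee_rot: [0.075, 1.57, -0.075]
force: [-0.1, 0.3, -0.2]
width: 1.0
```

```bash
python3 - <<'E'
from h import *
go([.469,-.2725,-.035],[.095,.995])
d=cam('wrist'); save(d,'w5.png'); W=world(d)
print(status.observe()['ft_torque'])
m=(W[...,2]>.027)&(W[...,2]<.045)&(abs(W[...,0]-.468)<.035)&(abs(W[...,1]+.245)<.065)
p=W[m];print(p.min(0).round(4),p.max(0).round(4))
for c in (172,178,384,390): print([W[r,c].round(3).tolist() for r in (256,262,268)])
E
```

```text
t 7.05 pos [ 0.4683 -0.2725 -0.0283] w 1.0 shift [0.0084 0.0001 0.0009] turn [-0.0004 -0.0005 -0.0001] F [-0.1  0.3 -0.2]
[-0.07659867  0.05816213  0.02982743]
[ 0.4493 -0.2809  0.027 ] [ 0.4882 -0.1972  0.0384]
[[0.421, -0.257, 0.015], [0.422, -0.258, 0.018], [0.423, -0.259, 0.023]]
[[0.423, -0.258, 0.012], [0.424, -0.259, 0.018], [0.424, -0.261, 0.018]]
[[0.518, -0.266, 0.015], [0.518, -0.268, 0.017], [0.516, -0.267, 0.024]]
[[0.521, -0.266, 0.015], [0.519, -0.266, 0.02], [0.518, -0.266, 0.026]]
```

View pics/w5.png

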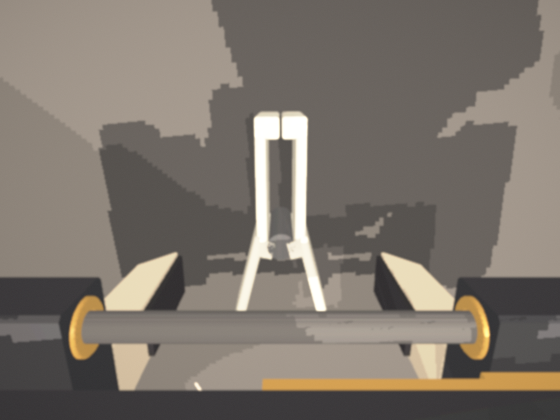

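At TCP z = -0.028 there is no contact force and the finger ends are seen at z≈0.012, which confirms the offset. The tabs are now between the fingers. Going 6 mm lower, then closing.

Request:
step_arm([
  [-1, 0.004, 0, 0.0005, 0, 0, 0],
  [-1, 0.0075, 0, 0.0005, 0, 0, 0],
  [-1, 0.0075, 0, 0.0005, 0, 0, 0],
  [1, 0.0075, 0, 0.0005, 0, 0, 0],
  [1, 0.0075, 0, 0.0005, 0, 0, 0],
  [1, 0.0075, 0, 0.0005, 0, 0, 0],
  [1, 0.0075, 0, 0.0005, 0, 0, 0],
  [1, 0.0075, 0, 0.0005, 0, 0, 0],
  [1, 0.0075, 0, 0.0005, 0, 0, 0],
  [1, 0.0075, 0, 0.0005, 0, 0, 0],
  [1, 0.0075, 0, 0.0005, 0, 0, 0],
  [1, 0.0075, 0, 0.0005, 0, 0, 0],
])

```text
clock: 8.1
position: [0.4689, -0.2725, -0.034]
ee_rot: [0.075, 1.569, -0.075]
force: [-0.0, -0.5, -0.1]
width: 0.397
```

Request:
step_arm([
  [1, 0, 0, 0, 0, 0, 0],
  [1, 0, 0, 0, 0, 0, 0],
  [1, 0, 0, 0, 0, 0, 0],
  [1, 0, 0, 0, 0, 0, 0],
  [1, 0, 0, 0, 0, 0, 0],
  [1, 0, 0, 0, 0, 0, 0],
  [1, 0, 0, 0, 0, 0, 0],
  [1, 0, 0, 0, 0, 0, 0],
])

```text
clock: 8.77
position: [0.4689, -0.2727, -0.034]
ee_rot: [0.075, 1.569, -0.075]
force: [-0.4, -1.2, 0.9]
width: 0.233
```

```bash
python3 - <<'E'
from h import *
go([.469,-.2725,-.034],[.095,.995])
d=cam('wrist'); save(d,'w6.png'); W=world(d)
E
```

```text
t 8.7667 pos [ 0.4689 -0.2727 -0.034 ] w 0.233 shift [0.     0.0002 0.0001] turn [-0.0003  0.0001  0.0001] F [-0.4 -1.2  0.9]
```

View pics/w6.png

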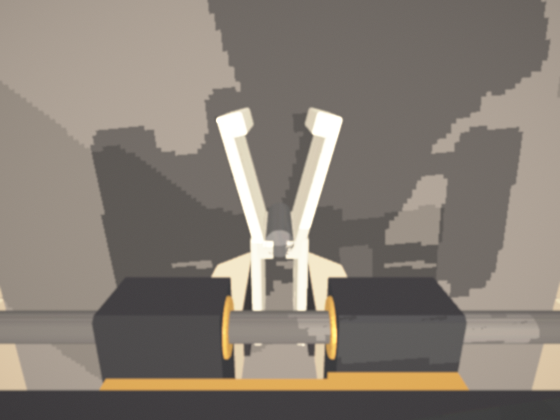

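Fully squeezed: width 0.233 ≈ 21.4 mm, jaw tips at (235,120) and (325,120) standing wide apart. Lifting.

Request:
step_arm([
  [1, -0.01, 0, 0, 0, 0, 0],
  [1, -0.03, 0, 0, 0, 0, 0],
  [1, -0.055, 0, 0, 0, 0, 0],
  [1, -0.08, 0, 0, 0, 0, 0],
  [1, -0.105, 0, 0, 0, 0, 0],
  [1, -0.13, 0, 0, 0, 0, 0],
  [1, -0.14, 0, 0, 0, 0, 0],
  [1, -0.14, 0, 0, 0, 0, 0],
  [1, -0.14, 0, 0, 0, 0, 0],
])

```text
clock: 9.57
position: [0.469, -0.2721, 0.0778]
ee_rot: [0.075, 1.569, -0.074]
force: [0.3, -0.3, -1.5]
width: 0.234
```

```bash
python3 - <<'E'
from h import *
# tool: tips; card dir
go([.469,-.2725,.078],[.115,.993])
d=cam('wrist'); save(d,'w7.png')
K=d['camera_matrix'];T=np.array(d['tool_from_camera']);z=d['range_z'];v,u=np.mgrid[:420,:560]
P=np.stack([(u-K[0,2])/K[0,0]*z,(v-K[1,2])/K[1,1]*z,z,np.ones_like(z)],-1)@T.T
m=(z<.26)&(z>.1)&(P[...,1]>.012)&(P[...,0]>-.09)
p=P[m][:,:3]; print(len(p),p.min(0).round(4),p.max(0).round(4))
for y0 in np.arange(.012,.08,.008):
    q=p[(p[:,1]>=y0)&(p[:,1]<y0+.008)]
    if len(q): 
        a=q[q[:,2]<0]; b=q[q[:,2]>=0]
        print(round(y0,3),'x',q[:,0].min().round(4),'a',a[:,2].min().round(4) if len(a) else '',a[:,2].max().round(4) if len(a) else '','b',b[:,2].min().round(4) if len(b) else '',b[:,2].max().round(4) if len(b) else '')
E
```

```text
t 9.5667 pos [ 0.469  -0.2721  0.0778] w 0.234 shift [-0.0002 -0.0005  0.    ] turn [ 0.0194  0.0004 -0.0004] F [ 0.3 -0.3 -1.5]
58217 [-0.0807  0.012  -0.1973] [0.0808 0.1426 0.1904]
0.012 x -0.0807 a -0.0165 -0.0064 b 0.0074 0.0137
0.02 x -0.0718 a -0.0106 -0.0002 b 0.0002 0.0114
0.028 x -0.0717 a -0.0111 -0.0002 b 0.0001 0.0118
0.036 x -0.0718 a -0.013 -0.0071 b 0.0078 0.0138
0.044 x -0.0719 a -0.0149 -0.0091 b 0.0098 0.0159
0.052 x -0.0716 a -0.0172 -0.0111 b 0.0119 0.0179
0.06 x -0.0718 a -0.0193 -0.0133 b 0.0138 0.1627
0.068 x -0.0721 a -0.0209 -0.0108 b 0.0114 0.1628
0.076 x -0.0709 a -0.0168 -0.0072 b 0.0129 0.1516
```

View pics/w7.png

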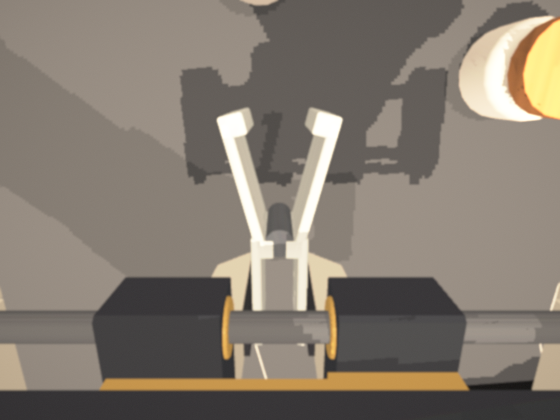

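The clip is lifted and gaping symmetrically: its mid-height is at tool x ≈ -0.054, jaw tips at tool y ≈ 0.075, inner faces ±11 mm. Moving to a point about 40 mm short of the card edge.

Request:
step_arm([
  [1, 0, 0.02, -0.003, 0, 0, 0],
  [1, 0, 0.05, -0.007, 0.005, 0, 0],
  [1, 0, 0.09, -0.012, 0.01, 0, 0],
  [1, 0, 0.135, -0.018, 0.015, 0, 0],
  [1, 0, 0.18, -0.024, 0.019, 0, 0],
  [1, 0, 0.225, -0.03, 0.019, 0, 0],
  [1, 0, 0.27, -0.036, 0.019, 0, 0],
  [1, 0, 0.31, -0.042, 0.019, 0, 0],
  [1, 0, 0.35, -0.047, 0.019, 0, 0],
  [1, 0, 0.38, -0.051, 0.019, 0, 0],
  [1, 0, 0.4, -0.054, 0.019, 0, 0],
  [1, 0, 0.408, -0.055, 0.019, 0, 0],
])

```text
clock: 10.62
position: [0.455, 0.0593, 0.0768]
ee_rot: [0.087, 1.571, -0.088]
force: [-0.4, -0.4, -1.6]
width: 0.236
```

Request:
step_arm([
  [1, 0.01, 0, 0, 0, 0, 0],
  [1, 0.02, 0, 0, 0, 0, 0],
  [1, 0.03, 0, 0, 0, 0, 0],
  [1, 0.035, 0, 0, 0, 0, 0],
  [1, 0.035, 0, 0, 0, 0, 0],
])

```text
clock: 11.03
position: [0.4553, 0.0551, 0.0488]
ee_rot: [0.092, 1.571, -0.093]
force: [-0.1, -0.1, -0.6]
width: 0.236
```

```bash
python3 - <<'E'
from h import *
go([.4628,.1129,.046],[.115,.993])
for n in ['wrist','side','top']:
  d=cam(n); save(d,n+'8.png'); W=world(d); np.save('W8'+n,W)
  px=d['pixels'].astype(int); nr=(px[...,0]-px[...,2]<50)
  c=W[(abs(W[...,0]-.48)<.035)&(W[...,1]>.16)&(W[...,1]<.33)&(W[...,2]>.03)&(W[...,2]<.145)&nr]
  if len(c)<5: continue
  print(n,len(c),c.min(0).round(4),c.max(0).round(4))
  for y0 in np.arange(.16,.3,.02):
    q=c[(c[:,1]>=y0)&(c[:,1]<y0+.02)]
    if len(q):print(round(y0,3),len(q),np.median(q[:,0]).round(4),q[:,0].min().round(4),q[:,0].max().round(4),'zmax',q[:,2].max().round(3))
E
```

```text
t 11.0333 pos [0.4553 0.0551 0.0488] w 0.236 shift [0.0034 0.0729 0.0008] turn [-0.0023 -0.0017  0.0012] F [-0.1 -0.1 -0.6]
wrist 150 [0.468  0.1723 0.031 ] [0.4709 0.173  0.0814]
0.16 150 0.4696 0.468 0.4709 zmax 0.081
side 13 [0.473  0.2998 0.0662] [0.4744 0.3086 0.143 ]
0.28 1 0.4741 0.4741 0.4741 zmax 0.092
top 501 [0.4683 0.1727 0.0303] [0.4931 0.3083 0.1442]
0.16 27 0.4694 0.4683 0.4714 zmax 0.139
0.18 64 0.4709 0.4694 0.4739 zmax 0.142
0.2 70 0.4734 0.4718 0.4769 zmax 0.142
0.22 68 0.4756 0.4739 0.4786 zmax 0.143
0.24 65 0.478 0.4765 0.4802 zmax 0.141
0.26 65 0.4803 0.4788 0.4836 zmax 0.141
0.28 119 0.4818 0.4748 0.4931 zmax 0.142
```

View pics/wrist8.png

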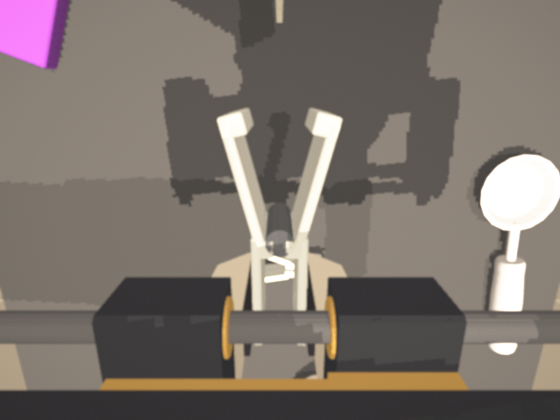

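View pics/side8.png

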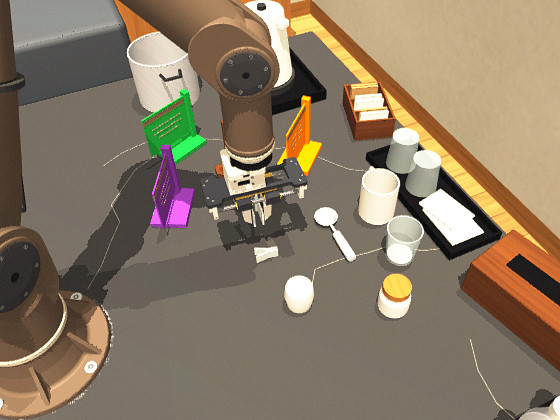

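The wrist view shows the card's free edge at (279,15), right on the line between the jaws (235 and 325). It measures (0.4695, 0.1725), agreeing with the first views within 2 mm. Easing in about 60 mm, pausing for a look.

Request:
step_arm([
  [1, 0.0035, 0.008, 0.0008, 0, 0, 0],
  [1, 0.0035, 0.016, 0.0008, 0, 0, 0],
  [1, 0.0035, 0.024, 0.0008, 0, 0, 0],
  [1, 0.0035, 0.032, 0.0008, 0, 0, 0],
  [1, 0.0035, 0.04, 0.0008, 0, 0, 0],
  [1, 0.0035, 0.048, 0.0008, 0, 0, 0],
  [1, 0.0035, 0.054, 0.0008, 0, 0, 0],
  [1, 0.0035, 0.056, 0.0008, 0, 0, 0],
  [1, 0.0035, 0.056, 0.0008, 0, 0, 0],
])

```text
clock: 11.93
position: [0.462, 0.1016, 0.0471]
ee_rot: [0.09, 1.569, -0.09]
force: [0.3, 0.5, -0.0]
width: 0.235
```

```bash
python3 - <<'E'
from h import *
go([.4628,.1144,.046],[.115,.993])
d=cam('wrist'); save(d,'w9.png')
E
```

```text
t 11.9333 pos [0.462  0.1016 0.0471] w 0.235 shift [ 0.0014  0.016  -0.0009] turn [0.0009 0.     0.    ] F [ 0.3  0.5 -0. ]
```

View pics/w9.png

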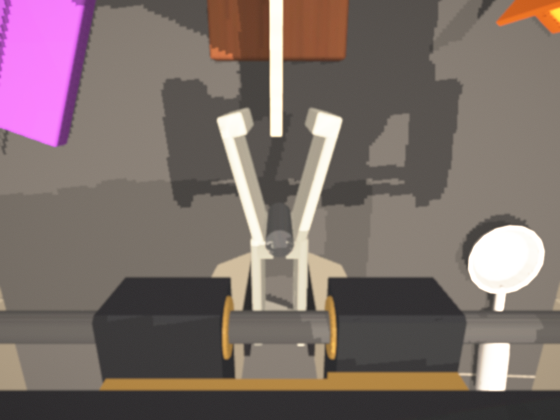

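The card edge (276,130) is between the jaw tips (inner pads about 250 and 308), nearly centred, with no force. Going the last 13.5 mm.

Request:
step_arm([
  [1, 0, 0.005, -0.001, 0, 0, 0],
  [1, 0, 0.01, -0.0015, 0, 0, 0],
  [1, 0, 0.014, -0.0015, 0, 0, 0],
  [1, 0, 0.017, -0.0015, 0, 0, 0],
  [1, 0, 0.017, -0.0015, 0, 0, 0],
  [1, 0, 0.017, -0.0015, 0, 0, 0],
  [1, 0, 0.017, -0.0015, 0, 0, 0],
  [1, 0, 0.017, -0.0015, 0, 0, 0],
])

```text
clock: 12.65
position: [0.4624, 0.1145, 0.0472]
ee_rot: [0.091, 1.569, -0.091]
force: [-0.0, 0.3, -1.1]
width: 0.234
```

```bash
python3 - <<'E'
from h import *
go([.4628,.1144,.046],[.115,.993])
d=cam('wrist'); save(d,'w10.png')
K=d['camera_matrix'];T=np.array(d['tool_from_camera']);z=d['range_z'];v,u=np.mgrid[:420,:560]
P=np.stack([(u-K[0,2])/K[0,0]*z,(v-K[1,2])/K[1,1]*z,z,np.ones_like(z)],-1)@T.T
W=world(d)
m=(abs(P[...,2])<.006)&(P[...,0]<.02)&(P[...,0]>-.11)&(P[...,1]>.045)&(P[...,1]<.12)
q=P[m]; 
for y0 in np.arange(.045,.12,.008):
  k=q[(q[:,1]>=y0)&(q[:,1]<y0+.008)]
  if len(k): print('card',y0.round(3),len(k),k[:,2].min().round(4),k[:,2].max().round(4),'x',k[:,0].min().round(3),k[:,0].max().round(3))
m=(abs(P[...,2])<.03)&(abs(P[...,2])>.007)&(P[...,0]<-.06)&(P[...,0]>-.08)&(P[...,1]>.06)&(P[...,1]<.085)
a=P[m&(P[...,2]<0)];b=P[m&(P[...,2]>0)]
print('jaws',a.min(0)[:3].round(4),a.max(0)[:3].round(4),b.min(0)[:3].round(4),b.max(0)[:3].round(4))
t=cam('top'); save(t,'t10.png'); s=cam('side'); save(s,'s10.png')
for f,i in (('t',t),('s',s)):
  W=world(i);
  r=(i['pixels'].astype(int)[...,0]-i['pixels'].astype(int)[...,2]>50)
  b=W[(W[...,0]>.4)&(W[...,0]<.55)&(W[...,1]>.16)&(W[...,1]<.36)&(W[...,2]>.011)&(W[...,2]<.017)&r]
  if len(b)>10: print(f,'base',len(b),b.min(0).round(4),b.max(0).round(4))
  po=W[(W[...,0]>.4)&(W[...,0]<.55)&(W[...,1]>.26)&(W[...,1]<.36)&(W[...,2]>.143)&(W[...,2]<.16)]; print(f,'post',len(po),po.mean(0).round(4))
print(status.observe()['force'],status.observe()['dq'].round(4))
E
```

```text
t 12.65 pos [0.4624 0.1145 0.0472] w 0.234 shift [ 0.0015 -0.      0.0006] turn [-0.0003  0.      0.0001] F [-0.   0.3 -1.1]
card 0.053 84 -0.0011 0.0019 x -0.094 -0.086
card 0.061 305 -0.0011 0.0019 x -0.095 -0.091
card 0.069 318 -0.001 0.0021 x -0.094 -0.087
card 0.077 357 -0.001 0.0022 x -0.095 -0.085
card 0.085 382 -0.001 0.0021 x -0.095 -0.086
card 0.093 408 -0.001 0.002 x -0.095 -0.087
card 0.101 247 -0.0013 0.0019 x -0.095 -0.086
jaws [-0.0722  0.0601 -0.0208] [-0.06    0.0768 -0.0108] [-0.072   0.06    0.0114] [-0.06    0.0769  0.0217]
t base 213 [0.4446 0.2587 0.0111] [0.5251 0.313  0.0169]
t post 68 [0.4849 0.3009 0.1485]
s base 106 [0.4322 0.2034 0.011 ] [0.5149 0.2651 0.0166]
s post 0 [nan nan nan]
[-0.21996523  0.84471669 -0.4045119 ] [-0.0023 -0.0019 -0.0002 -0.0034  0.0012  0.001  -0.0001]<stdin>:21: RuntimeWarning: Mean of empty slice.
  ret = um.true_divide(
```

View pics/w10.png

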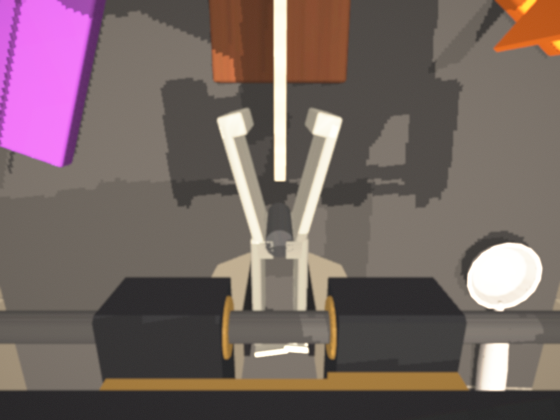

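View pics/t10.png

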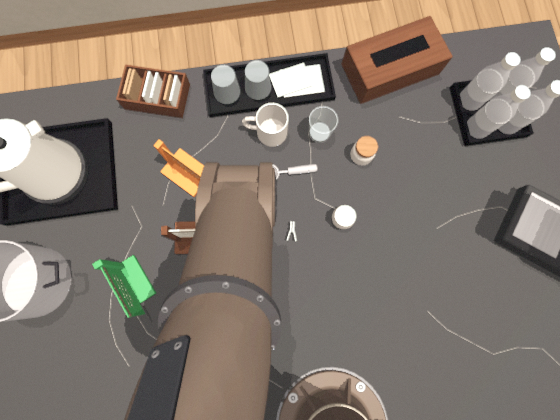

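The card's edge (280,180) is 17 mm inside the jaw tips (row 120). The card spans -1 to +2 mm between jaw faces at -10.8 and +11.4 mm, so about 9 mm is clear on each side. The stand's post has not moved (0.4849, 0.3009, against 0.485, 0.3015 at the start), and the force is at noise level. Handing in.

```bash
python3 -c "
from h import *
print(arm.sign_off())"
```

```text
the job is handed in; nothing more can be done
None
```

The larger clip is held squeezed open round the free edge of the card in the brown stand, and I handed the job in at about 12.7 s of the 45 s. The arm is still gripping it at 25 N. The sign-off reports no verdict, so whether it passed is not known.

**Last checks:**
- **Opening:** the fingers are 21.5 mm apart, which means the clip is against its stop.
- **Edge depth:** the card edge is about 17 mm inside the jaw tips.
- **Clearance:** there is about 9 mm between the card and each jaw.
- **Height:** the middle of the clip is at z ≈ 0.10 m, about 15 mm above mid-card.
- **Forces:** the wrist force is at noise level, about 1 N.
- **Stand:** its post is within 1 mm of where it started.
- **Other things:** I saw nothing else displaced in the last pictures. I did not re-measure those things, and the arm hid some of them from the top camera.

**What disagreed:** the finger ends are about 41 mm short of the stated TCP. The first closing therefore shut above the tabs, touching nothing. I measured the offset with the wrist camera's depth, went lower (reported TCP z = -0.034), and the second grasp held.

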